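# Cover the red-ringed well of the food warmer

### The arm

A 7-joint arm with a two-finger parallel gripper is mounted at the origin on the work surface. World frame = base frame: x ahead of the robot, y to its left, z up, the work surface at z = 0. Lengths are in m, angles in rad, forces in N, time in s.
With the tool pointing down it reaches from about 0.35 to 0.9 m from the base axis. Payload 8.1 kg.
Tool frame: the origin (TCP) lies midway between the tips of the shut fingers; the grasp point (between the pads) lies 19 mm behind it (arm.pinch_z is the distance from the TCP to the grasp point, in m); z points along the fingers, y is the direction in which the jaws open and shut (so a half turn about z gives the same grasp; the last joint's range is limited). The gripper opens to 92 mm and grips with 3 to 60 N. Pads are 19 mm wide; open, the fingers measure 130 mm over their backs; the gripper's body (75 mm by 190 mm) begins 47 mm behind the grasp point.
Start: joints at [-1.351, 0.434, 0.025, 1.573, -0.012, 1.134, -0.075], TCP at [0.198, 0.593, 0.227] pointing down, gripper open.
Joint ranges: [-2.62, 2.62], [-0.44, 2.09], [-1.27, 1.32], [0.08, 2.57], [-1.32, 4.46], [0.12, 2], [-2.74, 2.74]. Speed limits (rad/s): [2.22, 2.22, 3.01, 3.01, 3.14, 3.14, 3.14].

### API

Orientations are given as a rotation vector (axis times angle).
In Python, from cell import arm, eyes gives the robot as it stands.
- The arm moves only by the tool apply_moves, never from a script. Its argument "targets" is one flat list of numbers, 5 for each row, row after row: the closure, from 0 (fully open) to 1 (shut), then the shift along the tool's x, y, z each as a share of 40 cm, from -1 to 1, then the turn about the tool's z as a share of pi/2 rad, from -1 to 1. A call has 1 to 20 rows; each row shifts and turns the commanded pose from where the row before left it, along the tool's axes as they then stand; what a row does not reach is not made up. A row lasts 1/8 s, in which the tool goes at most 62.5 mm and 10.7 degrees, less where a joint would pass 70% of its speed; a pose out of reach is approached as far as the arm can. A call with a number of a shift or a turn outside -1 to 1 is refused whole. A call with a gripper value outside its range is refused whole. The fingers move at their own pace and stop on an object; "grip_force" is the grip in N (left out, the last holds). Time passes only in rows, so rows that do not move let the fingers close. It gives the time, the measured TCP pose, the force and the opening at its end, in the units of the state.
- arm.observe(): the state, without advancing time (a new reading comes with each control period).
- eyes.get_image(name): name is "side" or "top" or "wrist"; returns the picture (420x560x3 uint8, red, green, blue); there is no depth.
- eyes.camera_params(name): a dict with "camera_matrix" (3x3 intrinsics, pixels), "xyz" and "attitude" of the camera in the world; the wrist camera has in their place "hand_eye" (4x4, takes a point from camera to tool coordinates, whose origin is the TCP and whose axes are the flange's). Camera axes: x right, y down, z forward; pixel columns grow to the right and rows downward; lengths in m; the calibration is good to about 2 mm. A picture is of the moment at which its call begins: read the wrist's pose just before it. camera_params takes no time and is no camera call.
- arm.sign_off(): hands the job in, once; it reports no verdict.
The state is a dict: "clock": time; "joints": joint angles; "dq": joint speeds; "joint_efforts": joint torques, N m; "position": TCP position; "ee_rot": TCP orientation; "force": force on the tool from outside, world axes, zero at the start; "ft_torque": the same for the moment, N m; "width": opening from 0.0 (shut) to 1.0 (fully open).
Only numpy, scipy, OpenCV 4.12 (cv2) and the standard library are available. Lean on these libraries where they do the work, as an engineer would, in place of code of your own. Each camera call takes 0.05 s, during which the arm holds its last target.

### The job

Cover the warmer's red-ringed well with the red lid: hold the lid by its knob and slide it across the warmer's deck, without lifting it off, until it drops flat into the round recess of the red well, then let go and back away. Leave the green lid where it is.

Things in the scene. Friction and masses are not known exactly. Their poses are not given: they have to be found in the camera images.
- deck (a point): Centre of the top surface of the food warmer, a fixed aluminium-topped box 380 mm (x) by 480 mm (y), 80 mm high. Axes: x away from the robot, y left, z up, turned with the warmer. Both lids stand on the flat near half; the far half has two open wells at x = +90, y = +130 and -130 mm, each a round recess 134 mm across, 8 mm deep, floored by a coloured ring. Which colour is left or right varies.
- red_well (a point): Centre of the recess whose floor is the red ring (132 mm outside, 80 mm inside diameter, with a hole 39 mm deeper than the ring's underside in the middle). The point lies at the height of the recess floor, 8 mm below the deck. z up. The red lid drops in when within about 12 mm of centred and then lies flush with the deck.
- green_well (a point): The same point of the other recess, whose floor is a green ring of the same size. It is to stay open.
- red_knob (a point): Grip point on the red lid, a loose disc 110 mm in diameter, 8 mm thick, about 0.25 kg, with a black upright round knob at its centre, 28 mm in diameter and 40 mm high. The point is on the axis, 32 mm above the lid's underside (24 mm above the disc's top, 16 mm below the knob's top). z up. It is 32 mm above the deck at first, 24 mm when seated.
- green_knob (a point): The same point on the green lid, of the same shape, also loose on the near half of the deck; not to be moved. Which lid is left or right varies.
Not all that is in view belongs to the job. Of the things like the part that bears red_knob, leave any that is orange; of the rest the smaller one is meant.

How it is judged:
By the outcome, as a careful person would: the job done as asked, in the order asked, and still so for the second after the job is handed in, with the robot touching nothing.
It also fails if it takes over 38 s, if anything falls off the work surface, if the arm or the gripper's body presses on something with over 40 N, if the wrist force passes 120 N, or if a joint passes its speed limit or range.

## Working session

There is one attempt and no reset: what is moved stays moved. The work goes in short steps, Python scripts to look and compute and a tool call to move; the robot and the scene stay as the last step left them, time stands still between calls to the robot, and variables do not carry over. Pictures are saved under pics/ and viewed, and the job is handed in when it is done.

Besides the shell and the picture viewer there is one more tool, called after "Call:" in YAML: its name, and indented under it one key for each argument. apply_moves: Moves the arm, as the interface text tells. Its arguments: {"type":"object","properties":{"targets":{"type":"array"},"grip_force":{"type":"number"}},"required":["targets"]}

```bash
mkdir -p pics; ls; python3 - <<'E'
from cell import arm, eyes
import cv2
s=arm.observe();print(s)
for n in ["top","side","wrist"]:
    cv2.imwrite(f"pics/{n}0.png",eyes.get_image(n)[:,:,::-1]); print(n,eyes.camera_params(n))
E
```

```text
pics
{'clock': 0.0, 'joints': array([-1.35060843,  0.43523482,  0.02496243,  1.57409087, -0.011575  ,
        1.13400423, -0.07507295]), 'dq': array([-0.00171672,  0.00119464, -0.0004355 ,  0.00136786, -0.00029251,
        0.00046895,  0.00124465]), 'joint_efforts': array([ 9.34431523e-05, -6.67835498e+01,  9.85052660e-01, -3.14454710e+01,
       -6.07172563e-02,  4.30680136e-02,  1.41370469e-04]), 'position': array([0.19815149, 0.59221723, 0.22593992]), 'ee_rot': array([-5.04855372e-01, -3.10066582e+00,  2.49750700e-03]), 'force': array([-0.22343018, -0.07882915,  0.0318118 ]), 'ft_torque': array([ 0.03888724, -0.03584946,  0.03761635]), 'width': 0.9996907284619334}
top {'camera_matrix': array([[498.39933865,   0.        , 277.6315857 ],
       [  0.        , 498.39933865, 205.41637903],
       [  0.        ,   0.        ,   1.        ]]), 'xyz': array([ 0.30023753, -0.07256967,  1.18562983]), 'attitude': array([-2.12521544,  2.12929693, -0.17635605])}
side {'camera_matrix': array([[459.40989867,   0.        , 272.84542114],
       [  0.        , 459.40989867, 202.27867544],
       [  0.        ,   0.        ,   1.        ]]), 'xyz': array([ 0.38586172, -0.80554354,  0.67734716]), 'attitude': array([-2.25679491,  0.18254287, -0.06005575])}
wrist {'camera_matrix': array([[349.56123201,   0.        , 282.24057666],
       [  0.        , 349.56123201, 212.64184131],
       [  0.        ,   0.        ,   1.        ]]), 'hand_eye': array([[-3.03927679e-04, -9.64196300e-01, -2.65189372e-01,
         7.16520248e-02],
       [ 9.99998815e-01, -6.93334349e-04,  1.37480281e-03,
         9.51586750e-04],
       [-1.50944469e-03, -2.65188640e-01,  9.64195368e-01,
        -1.57454330e-01],
       [ 0.00000000e+00,  0.00000000e+00,  0.00000000e+00,
         1.00000000e+00]])}
```

View pics/top0.png

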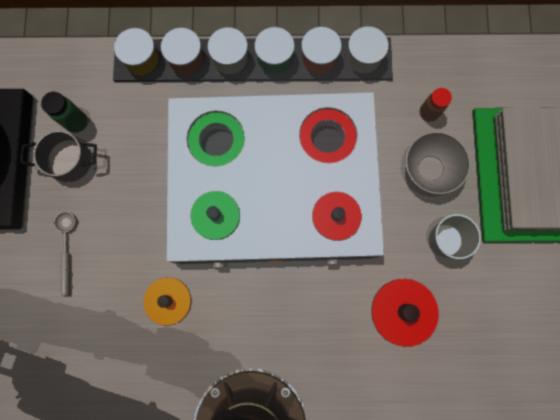

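View pics/side0.png

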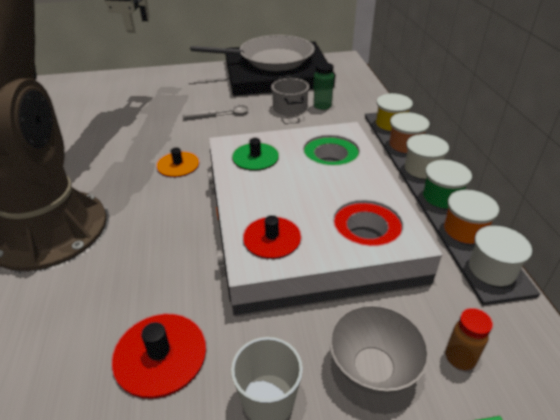

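Top view: the candidates for the red lid are the red lid on the deck at (337,216), the large red lid on the table at (405,312), the orange lid at (167,302), and the green lid at (214,215). The orange one is ruled out. Of the rest, the smaller red lid on the deck is the one meant. The red well is at (328,135).

```bash
cat > h.py <<'E'
import numpy as np, cv2
from scipy.spatial.transform import Rotation as R
from cell import arm, eyes
def pose(n,s=None):
    p=eyes.camera_params(n);K=p["camera_matrix"]
    if n!="wrist": return K,R.from_rotvec(p["attitude"]).as_matrix(),p["xyz"]
    T=np.eye(4);T[:3,:3]=R.from_rotvec(s["ee_rot"]).as_matrix();T[:3,3]=s["position"]
    T=T@p["hand_eye"];return K,T[:3,:3],T[:3,3]
def ray(P,uv,z):
    K,Rm,t=P;uv=np.atleast_2d(uv).astype(float)
    d=np.c_[uv,np.ones(len(uv))]@np.linalg.inv(K).T@Rm.T
    return t+d*((z-t[2])/d[:,2])[:,None]
def blobs(im,lo=400):
    h=cv2.cvtColor(im,cv2.COLOR_RGB2HSV);H,S,V=cv2.split(h)
    out=[]
    for name,m in (("red",((H<5)|(H>174))),("green",(H>50)&(H<75)),("orange",(H>8)&(H<22))):
        m=(m&(S>150)&(V>70)).astype(np.uint8)*255
        cs,_=cv2.findContours(m,cv2.RETR_EXTERNAL,cv2.CHAIN_APPROX_NONE)
        for c in cs:
            if cv2.contourArea(c)>lo: out.append((name,c[:,0,:]))
    return out
def circ(P,c,z):
    w=ray(P,cv2.convexHull(c.astype(np.int32))[:,0,:],z)[:,:2]
    w=ray(P,c,z)[:,:2]
    A=np.c_[2*w,np.ones(len(w))];s=np.linalg.lstsq(A,(w**2).sum(1),rcond=None)[0]
    return s[:2],np.sqrt(s[2]+s[0]**2+s[1]**2)
E
python3 - <<'E'
from h import *
for n in("top","side"):
    im=cv2.imread(f"pics/{n}0.png")[:,:,::-1].copy();P=pose(n)
    print(n)
    for name,c in blobs(im):
        for z in (0.072,0.088):
            x,r=circ(P,c,z);print(name,c.mean(0).round(),z,x.round(4),"D",round(2*r,4))
im=cv2.imread("pics/top0.png");cv2.imwrite("pics/crop1.png",cv2.resize(im[90:260,170:440],None,fx=2.9,fy=2.9))
E
```

```text
top
red [405. 312.] 0.072 [ 0.2587 -0.3411] D 0.1426
red [405. 312.] 0.088 [ 0.2593 -0.3372] D 0.1406
red [337. 216.] 0.072 [ 0.4716 -0.1969] D 0.1058
red [337. 216.] 0.088 [ 0.4691 -0.1951] D 0.1043
red [328. 135.] 0.072 [ 0.6608 -0.1807] D 0.1263
red [328. 135.] 0.088 [ 0.6556 -0.1792] D 0.1244
green [215. 215.] 0.072 [0.4742 0.0784] D 0.1021
green [215. 215.] 0.088 [0.4717 0.0762] D 0.1007
green [215. 138.] 0.072 [0.6543 0.0804] D 0.1236
green [215. 138.] 0.088 [0.6492 0.0782] D 0.1218
green [501. 189.] 0.072 [ 0.5656 -0.6419] D 0.2862
green [501. 189.] 0.088 [ 0.5618 -0.6338] D 0.2821
orange [167. 301.] 0.072 [0.2828 0.1799] D 0.1009
orange [167. 301.] 0.088 [0.2831 0.1763] D 0.0995
side
red [159. 356.] 0.072 [ 0.2656 -0.3992] D 0.1375
red [159. 356.] 0.088 [ 0.2687 -0.41  ] D 0.1339
red [475. 323.] 0.072 [ 0.7511 -0.4267] D 0.0508
red [475. 323.] 0.088 [ 0.7414 -0.4367] D 0.0495
red [271. 237.] 0.072 [ 0.4676 -0.1846] D 0.0964
red [271. 237.] 0.088 [ 0.4655 -0.201 ] D 0.0939
red [368. 224.] 0.072 [ 0.6575 -0.1761] D 0.122
red [368. 224.] 0.088 [ 0.6504 -0.1928] D 0.1188
green [255. 156.] 0.072 [0.4707 0.0922] D 0.0929
green [255. 156.] 0.088 [0.4685 0.0685] D 0.0904
green [331. 151.] 0.072 [0.651  0.0851] D 0.1134
green [331. 151.] 0.088 [0.644  0.0616] D 0.1104
orange [465. 227.] 0.072 [ 0.8355 -0.2204] D 0.0732
orange [465. 227.] 0.088 [ 0.8236 -0.2358] D 0.0713
orange [177. 164.] 0.072 [0.2901 0.0927] D 0.0874
orange [177. 164.] 0.088 [0.2926 0.0689] D 0.0851
```

View pics/crop1.png

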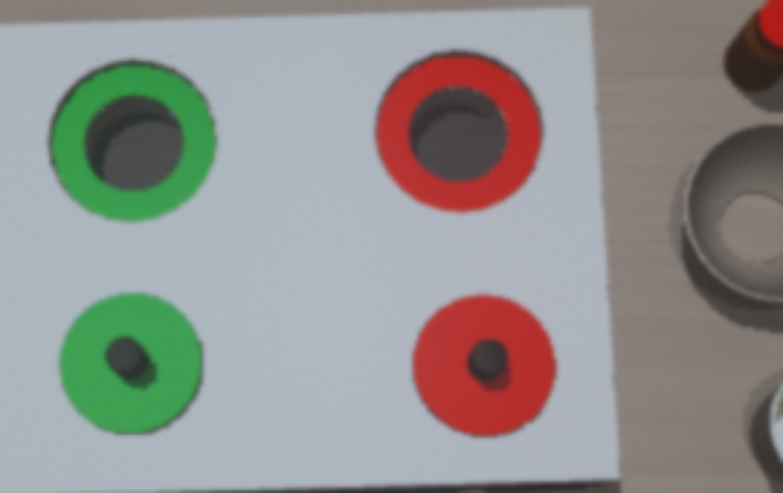

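Call:
apply_moves:
  targets: [0, -0.126, -0.063, 0, 0, 0, -0.126, -0.063, 0, 0, 0, -0.126, -0.063, 0, 0, 0, -0.126, -0.063, 0, 0, 0, -0.126, -0.063, 0, 0, 0, -0.07, -0.105, 0, 0, 0, -0.07, -0.105, 0, 0, 0, -0.07, -0.105, 0, 0, 0, -0.07, -0.105, 0, 0, 0, -0.07, -0.105, 0, 0, 0, -0.07, -0.105, 0, 0, 0, -0.07, -0.105, 0, 0, 0, -0.07, -0.105, 0, 0, 0, -0.07, -0.105, 0, 0]
  grip_force: 30

```text
clock: 1.9
position: [0.5165, -0.0467, 0.2267]
ee_rot: [0.505, 3.101, 0.0]
force: [0.4, 0.5, -1.3]
width: 0.997
```

Call:
apply_moves:
  targets: [0, -0.07, -0.1, 0, 0, 0, -0.07, -0.1, 0, 0, 0, -0.07, -0.1, 0, 0, 0, 0, 0, 0, 0.11, 0, 0, 0, 0, 0.11, 0, 0, 0, 0, 0.11, 0, 0, 0, 0, 0.11, 0, 0, 0, 0, 0.11, 0, 0, 0, 0, 0.11, 0, 0, 0, 0, 0.11, 0, 0, 0, 0, 0, 0, 0, 0, 0, 0]

```text
clock: 3.4
position: [0.5579, -0.1854, 0.2266]
ee_rot: [-2.174, -2.268, 0.0]
force: [-0.5, 0.7, 0.7]
width: 0.999
```

```bash
python3 - <<'E'
from h import *
s=arm.observe();im=eyes.get_image("wrist");cv2.imwrite("pics/wrist1.png",im[:,:,::-1])
np.save("w1.npy",np.r_[s["position"],s["ee_rot"]]);P=pose("wrist",s)
print(s["position"],R.from_rotvec(s["ee_rot"]).as_matrix().round(3),s["joints"].round(2))
for name,c in blobs(im):
    for z in (0.072,0.088):
        x,r=circ(P,c,z);print(name,c.mean(0).round(),z,x.round(4),"D",round(2*r,4))
E
```

```text
[ 0.55785866 -0.18542223  0.22660011] [[-0.042  0.999 -0.   ]
 [ 0.999  0.042  0.   ]
 [ 0.    -0.    -1.   ]] [-0.25  0.42  0.68  1.71 -0.29  1.12  0.56]
red [180. 205.] 0.072 [ 0.464  -0.1946] D 0.1103
red [180. 205.] 0.088 [ 0.4687 -0.1904] D 0.1047
red [391. 193.] 0.072 [ 0.6571 -0.1769] D 0.1273
red [391. 193.] 0.088 [ 0.6518 -0.1736] D 0.1208
orange [ 78. 300.] 0.072 [ 0.3794 -0.3019] D 0.0566
orange [ 78. 300.] 0.088 [ 0.3884 -0.2922] D 0.0537
```

View pics/wrist1.png

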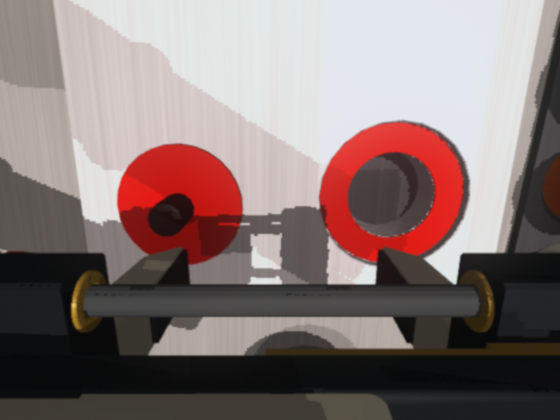

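The wrist view shows the red lid at (180,205) and the red well at (391,193), matching the fixed cameras. The lid is at about (0.468,-0.195) and the well at about (0.658,-0.178).

Call:
apply_moves:
  targets: [0, -0.005, -0.075, 0, 0, 0, -0.005, -0.075, 0, 0, 0, -0.005, -0.075, 0, 0, 0, 0, 0, 0.075, 0, 0, 0, 0, 0.075, 0, 0, 0, 0, 0, 0, 0, 0, 0, 0, 0]

```text
clock: 4.32
position: [0.4687, -0.1955, 0.1677]
ee_rot: [2.177, 2.264, 0.0]
force: [0.3, 0.1, 0.9]
width: 1.0
```

```bash
python3 - <<'E'
from h import *
s=arm.observe();im=eyes.get_image("wrist");sd=eyes.get_image("side");cv2.imwrite("pics/wrist2.png",im[:,:,::-1])
cv2.imwrite("pics/side2.png",cv2.resize(sd[130:330,180:440],None,fx=3,fy=3)[:,:,::-1])
P=pose("wrist",s);print(s["position"])
K,Rm,t=P
for z in(.088,.128):
  for q in ([.468,-.195,z],): 
    c=K@Rm.T@(np.array(q)-t);print(z,c[:2]/c[2])
for name,c in blobs(im):
    x,r=circ(P,c,.088);print(name,c.mean(0).round(),x.round(4),"D",round(2*r,4))
E
```

```text
[ 0.46865406 -0.19551923  0.16766607]
0.088 [281.13367549 221.99455575]
0.128 [281.03814577 241.38136221]
red [281. 214.] [ 0.4675 -0.1922] D 0.1065
red [498. 183.] [ 0.6295 -0.1677] D 0.0834
```

View pics/wrist2.png

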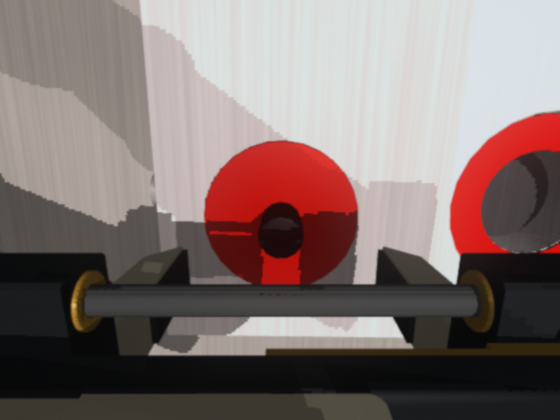

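View pics/side2.png

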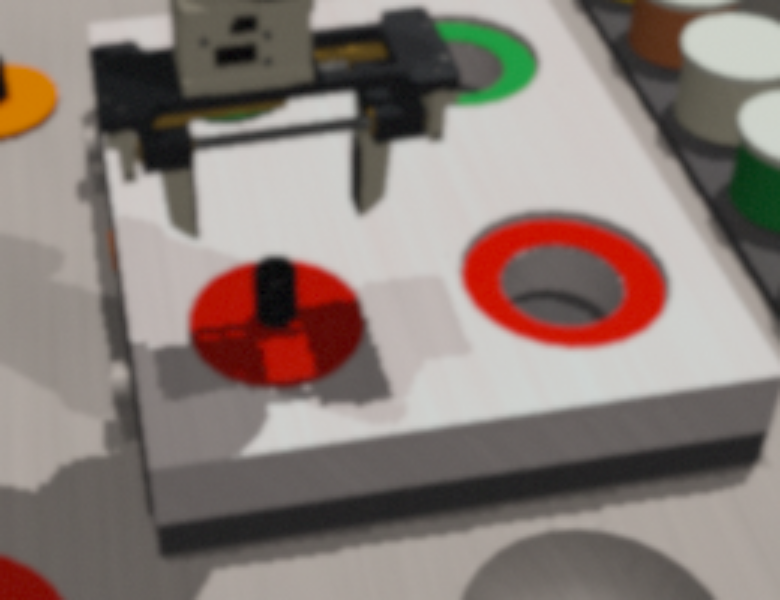

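The wrist view has the knob at (281,230), between the fingers along x and about 3 mm off in y. The side view agrees. I'll descend and close.

Call:
apply_moves:
  targets: [0, 0.007, -0.002, 0.06, 0, 0, 0, 0, 0.06, 0, 0, 0, 0, 0.06, 0, 0, 0, 0, 0, 0, 0, 0, 0, 0, 0]

```text
clock: 5.05
position: [0.468, -0.1927, 0.0959]
ee_rot: [2.177, 2.263, 0.001]
force: [0.3, -0.5, 0.5]
width: 0.998
```

Call:
apply_moves:
  targets: [1, 0, 0, 0, 0, 1, 0, 0, 0, 0, 1, 0, 0, 0, 0, 1, 0, 0, 0, 0, 1, 0, 0, 0, 0, 1, 0, 0, 0, 0, 1, 0, 0, 0, 0, 1, 0, 0, 0, 0]
  grip_force: 20

```text
clock: 6.05
position: [0.4673, -0.1923, 0.0947]
ee_rot: [-2.178, -2.264, 0.0]
force: [-0.0, -0.2, -1.1]
width: 0.299
```

```bash
python3 - <<'E'
from h import *
s=arm.observe();print(s["position"],s["width"]*92,s["force"])
sd=eyes.get_image("side")
cv2.imwrite("pics/side3.png",cv2.resize(sd[130:330,180:440],None,fx=3,fy=3)[:,:,::-1])
E
```

```text
[ 0.46730501 -0.19229099  0.09468367] 27.53162752354924 [-0.00235841 -0.17800603 -1.08827209]
```

View pics/side3.png

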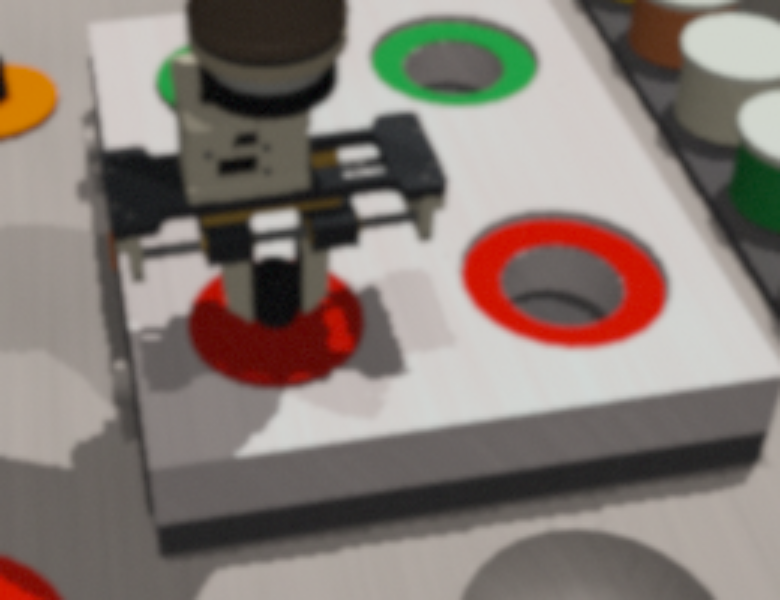

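The side view shows the fingers on the black knob, with the lid flat on the deck. The opening of 27.5 mm fits the 28 mm knob. I'll add a slight downward press so it can't lift, then slide.

Call:
apply_moves:
  targets: [1, 0, 0, 0.003, 0, 1, 0, 0, 0, 0, 1, 0, 0, 0, 0]

```text
clock: 6.48
position: [0.4674, -0.1923, 0.0945]
ee_rot: [-2.179, -2.263, -0.002]
force: [-4.6, 2.1, 18.0]
width: 0.299
```

Call:
apply_moves:
  targets: [1, 0, 0, -0.0015, 0, 1, 0.0013, 0.04, 0, 0, 1, 0.0013, 0.04, 0, 0, 1, 0.0013, 0.04, 0, 0, 1, 0.0013, 0.04, 0, 0]

```text
clock: 7.1
position: [0.5299, -0.1886, 0.0945]
ee_rot: [-2.179, -2.261, 0.002]
force: [-8.7, -0.2, 14.5]
width: 0.3
```

Call:
apply_moves:
  targets: [1, 0.0013, 0.04, 0, 0, 1, 0.0013, 0.04, 0, 0, 1, 0.0013, 0.04, 0, 0, 1, 0.0013, 0.04, 0, 0, 1, 0.0013, 0.04, 0, 0, 1, 0.0013, 0.04, 0, 0, 1, 0, 0, 0, 0]

```text
clock: 7.98
position: [0.6283, -0.1813, 0.0946]
ee_rot: [2.177, 2.263, 0.0]
force: [1.5, 0.0, 4.4]
width: 0.303
```

```bash
python3 - <<'E'
from h import *
s=arm.observe();print(s["position"],s["width"]*92,s["force"])
sd=eyes.get_image("side")
cv2.imwrite("pics/side4.png",cv2.resize(sd[130:330,180:440],None,fx=3,fy=3)[:,:,::-1])
cv2.imwrite("pics/wrist4.png",eyes.get_image("wrist")[:,:,::-1])
E
```

```text
[ 0.6282761  -0.18129233  0.09457205] 27.903129559444526 [1.46843574e+00 5.29763992e-04 4.40123081e+00]
```

View pics/side4.png

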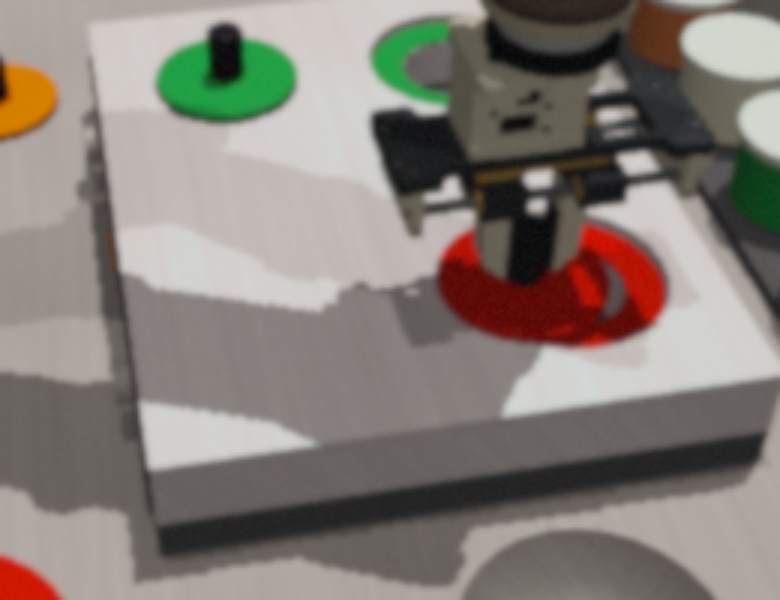

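View pics/wrist4.png

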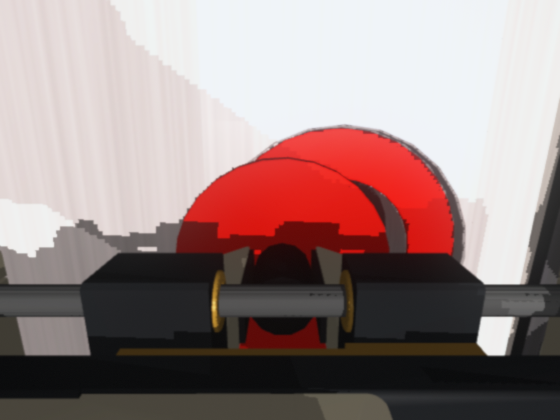

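The side and wrist views show the lid overlapping the recess about 30 mm short of centre. Contact is still light at 4 N.

Call:
apply_moves:
  targets: [1, 0.0014, 0.0185, 0, 0, 1, 0.0014, 0.0185, 0, 0, 1, 0.0014, 0.0185, 0, 0, 1, 0.0014, 0.0185, 0, 0, 1, 0, 0, 0, 0]

```text
clock: 8.7
position: [0.6568, -0.1768, 0.0934]
ee_rot: [-2.177, -2.264, 0.0]
force: [-0.3, -0.9, -3.6]
width: 0.304
```

```bash
python3 - <<'E'
from h import *
s=arm.observe();print(s["position"],s["width"]*92,s["force"])
sd=eyes.get_image("side")
cv2.imwrite("pics/side5.png",cv2.resize(sd[180:280,280:420],None,fx=5.5,fy=5.5)[:,:,::-1])
cv2.imwrite("pics/wrist5.png",eyes.get_image("wrist")[:,:,::-1])
E
```

```text
[ 0.65683443 -0.17683575  0.09336507] 27.94805442165669 [-0.25741216 -0.89432728 -3.56325665]
```

View pics/side5.png

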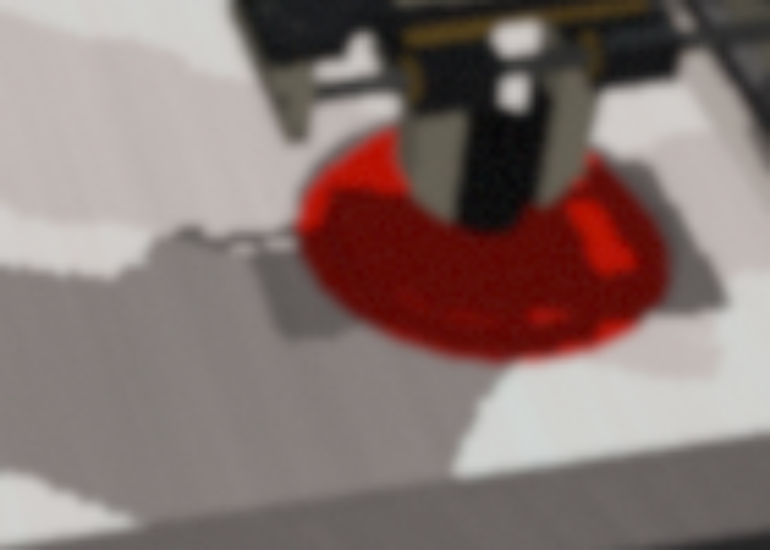

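View pics/wrist5.png

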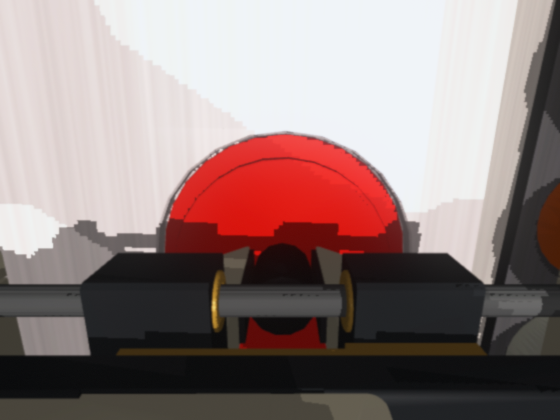

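The wrist view shows the recess edge spanning columns 163–408, concentric with the lid to about 1–2 mm. The grip is holding the lid up at deck level, so I'll lower it into the recess.

Call:
apply_moves:
  targets: [1, 0, 0.002, 0.005, 0, 1, 0, 0, 0.005, 0, 1, 0, 0, 0.004, 0, 1, 0, 0, 0.003, 0, 1, 0, 0, 0, 0]

```text
clock: 9.43
position: [0.6572, -0.1775, 0.0872]
ee_rot: [-2.178, -2.263, 0.0]
force: [0.4, -0.4, -2.8]
width: 0.298
```

Call:
apply_moves:
  targets: [1, 0, 0, 0.002, 0, 1, 0, 0, 0.001, 0, 1, 0, 0, 0, 0]

```text
clock: 9.8
position: [0.6574, -0.1776, 0.0866]
ee_rot: [2.178, 2.263, 0.001]
force: [-1.4, 1.4, 4.1]
width: 0.302
```

Contact is at 0.0866, 8 mm below the sliding height, so the lid is seated. I'll release and back straight up.

Call:
apply_moves:
  targets: [0.6, 0, 0, 0, 0, 0.4, 0, 0, 0, 0, 0, 0, 0, 0, 0, 0, 0, 0, 0, 0, 0, 0, 0, 0, 0, 0, 0, 0, 0, 0, 0, 0, 0, 0, 0, 0, 0, 0, 0, 0]

```text
clock: 10.8
position: [0.6573, -0.1775, 0.0861]
ee_rot: [-2.178, -2.264, -0.0]
force: [0.9, 1.0, 0.0]
width: 0.995
```

Call:
apply_moves:
  targets: [0, 0, 0, -0.05, 0, 0, 0, 0, -0.08, 0, 0, 0, 0, -0.1, 0, 0, 0, 0, -0.1, 0, 0, 0, -0.12, 0, 0, 0, 0, -0.12, 0, 0, 0, 0, -0.12, 0, 0, 0, 0, 0, 0, 0, 0, 0, 0, 0, 0]

```text
clock: 11.92
position: [0.5144, -0.183, 0.2194]
ee_rot: [2.177, 2.263, 0.003]
force: [1.1, -0.3, -0.0]
width: 0.998
```

```bash
python3 - <<'E'
from h import *
s=arm.observe();print(s["position"],s["width"],s["force"])
for n in("top","side","wrist"):
    im=eyes.get_image(n);P=pose(n,s)
    print(n)
    for name,c in blobs(im):
        x,r=circ(P,c,.08);print(name,c.mean(0).round(),x.round(4),"D",round(2*r,4))
    cv2.imwrite(f"pics/{n}6.png",im[:,:,::-1])
sd=cv2.imread("pics/side6.png");cv2.imwrite("pics/side6c.png",cv2.resize(sd[120:300,200:440],None,fx=3.3,fy=3.3))
sd=cv2.imread("pics/top6.png");cv2.imwrite("pics/top6c.png",cv2.resize(sd[90:260,170:440],None,fx=2.9,fy=2.9))
E
```

```text
[ 0.51439407 -0.18303782  0.21944892] 0.9984156556809578 [ 1.06511745 -0.32269405 -0.02685836]
top
red [405. 312.] [ 0.259 -0.339] D 0.1415
green [221. 216.] [0.4666 0.0653] D 0.075
green [216. 140.] [0.6541 0.0796] D 0.1188
green [502. 190.] [ 0.5636 -0.6357] D 0.2812
orange [167. 301.] [0.2832 0.1785] D 0.0995
side
red [158. 356.] [ 0.2672 -0.4043] D 0.1359
red [475. 323.] [ 0.746  -0.4318] D 0.0504
red [368. 223.] [ 0.6531 -0.1869] D 0.1085
orange [465. 228.] [ 0.8291 -0.2291] D 0.0728
orange [177. 164.] [0.2912 0.0808] D 0.0862
wrist
red [442. 198.] [ 0.6543 -0.1753] D 0.1237
```

View pics/side6c.png

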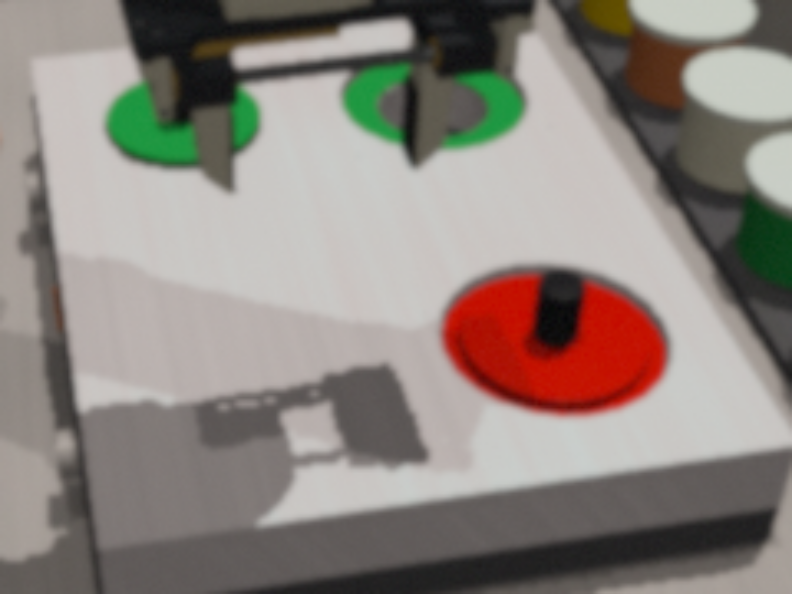

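View pics/wrist6.png

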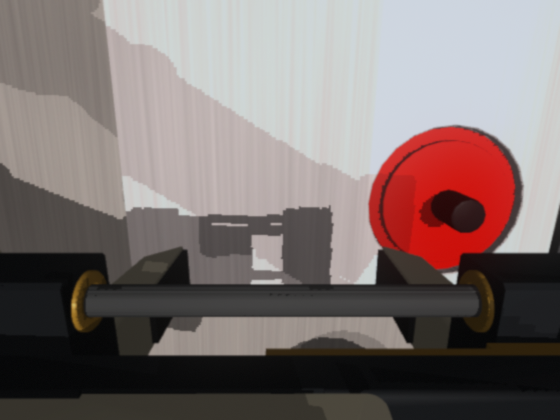

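View pics/top6c.png

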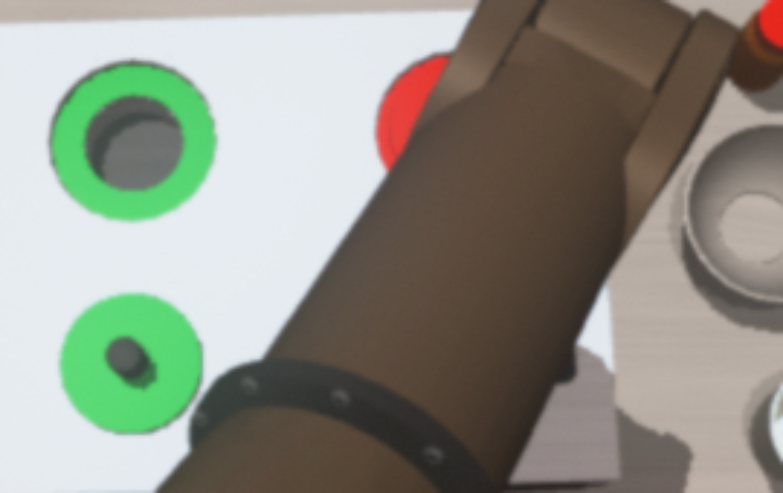

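The side, wrist and top views show the lid inside the recess with a rim of ring around it and the knob upright at wrist (467,215). The green lid hasn't moved, its well is open, and the gripper is clear.

```bash
python3 - <<'E'
from cell import arm
print(arm.sign_off())
E
```

```text
the job is handed in; nothing more can be done
None
```

The red lid is seated in the red-ringed well, the gripper is open and clear, and I handed the job in at about 12 s of the 38 s allowed. I took the smaller red lid, on the deck, and left the larger red one on the table and the orange one alone.

- **Slide:** I gripped the lid by its knob and slid it about 190 mm across the deck under a light downward press. Over the well the grip held it up at about deck height instead of letting it drop by itself. For that last moment it may not have rested on the deck. I then lowered it into the recess, released it and backed away.
- **Seating:** It met the recess floor 8 mm below the sliding height, as it should when seated. After release, the wrist and side pictures show the lid inside the recess with its knob upright.
- **Green lid:** It is in the same place in the first and last top pictures, and its well is open.
- **Measurements:** The three cameras' position estimates differed by a few millimetres, up to about 10 mm for the lid's y, where a finger partly hid it in the wrist view. The arm hid most of the red well in the final top view, so that view does not confirm the seating.

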